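# Clip a sample tube into its hand carrier and present it to the inspection camera

## Robot

A 6-joint arm with a two-finger parallel gripper is mounted at the origin on the work surface. World frame = base frame: x ahead of the robot, y to its left, z up, the work surface at z = 0. Lengths are in m, angles in rad, forces in N, time in s.
With the tool pointing down it reaches from about 0.375 to 0.9 m from the base axis. Payload 3.1 kg.
Tool frame: the origin (TCP) lies midway between the tips of the shut fingers; the grasp point (between the pads) lies robot.grip_point_offset behind it (robot.grip_point_offset is the distance from the TCP to the grasp point, in m); z points along the fingers, y is the direction in which the jaws open and shut (so a half turn about z gives the same grasp; the last joint's range is limited). The gripper opens to 87 mm and grips with 3 to 60 N. Pads are 19 mm wide; open, the fingers measure 117 mm over their backs; the gripper's body (75 mm by 190 mm) begins 51 mm behind the grasp point.
Start: joints at [1.101, 0.527, 1.433, -0, 1.181, -0.178], TCP at [0.179, 0.599, 0.223] pointing down, gripper open.
Joint ranges: [-3.08, 3.08], [-0.75, 2.2], [0.22, 2.44], [-1.43, 4.57], [0, 2.65], [-2.85, 2.85]. Speed limits (rad/s): [2.79, 2.79, 3.14, 3.14, 3.14, 3.14].

## Interface

Orientations are given as a unit quaternion [x, y, z, w].
In Python, from rig import robot, cams, hand_in gives the robot as it stands. The module is installed in compiled form; this text tells all that it offers.
- The arm moves only by the tool send_rows, never from a script. Its argument "steps" is one flat list of numbers, 5 for each row, row after row: the finger opening in m, from 0 to 0.087, then the shift along the tool's x, y, z in m, then the turn about the tool's z in rad. A call has 1 to 8 rows; each row is the pose to reach, as a shift and turn from the pose measured when the call began, along the tool's axes at that moment; what a row does not reach only later rows make up. A row lasts 1/8 s, in which the tool goes at most 62.5 mm and 10.7 degrees, less where a joint would pass 70% of its speed; a pose out of reach is approached as far as the arm can. A call with a gripper value outside its range is refused whole. The fingers move at their own pace and stop on an object; "force" is the grip in N (left out, the last holds). Time passes only in rows, so rows that repeat a pose let the fingers close. It gives the time, the measured TCP pose, the force and the opening at its end, in the units of the state.
- robot.get_obs(): the state, without advancing time (a new reading comes with each control period).
- cams.camera(name): name is "side" or "top" or "wrist"; returns a dict with "color" (420x560x3 uint8, red, green, blue), "range_z" (420x560 float32, m along the optical axis (not along the pixel's ray), 0 where there is no reading), "intrinsics" (3x3 intrinsics, pixels), "extrinsics" (4x4, takes a point from camera to world coordinates). Camera axes: x right, y down, z forward; pixel columns grow to the right and rows downward; lengths in m; the calibration is good to about 2 mm. A picture is of the moment at which its call begins.
- hand_in(): hands the job in, once; it reports no verdict.
The state is a dict: "time": time; "q": joint angles; "joint_velocities": joint speeds; "joint_torque": joint torques, N m; "position": TCP position; "tool_rot": TCP orientation; "ft_force": force on the tool from outside, world axes, zero at the start; "moment": the same for the moment, N m; "grip_width": finger opening in m.
Only numpy, scipy, OpenCV 4.12 (cv2) and the standard library are available. Lean on these libraries where they do the work, as an engineer would, in place of code of your own. Each camera call takes 0.05 s, during which the arm holds its last target.

## Task

Push the sample tube down into the hand carrier's fork clip until it is fully seated and the sprung jaw has closed over it, and only then lift the carrier by its metal fin. Hold it up to the inspection camera, level and square to it, tube side towards the lens, the middle of the tube straight in front of the lens and 110 mm from it. Finish while still holding it there, motionless and touching nothing else, and leave the jar, tally counter and small bottle as they stand.

Things in the scene. Friction and masses are not known exactly. Their poses are not given: they have to be found in the camera images.
- tube: Frosted plastic sample tube with a screw cap, lying level in the tube rest, free to lift straight up. 124 mm long, 16 mm diameter, about 30 g; the last 18 mm at its +x end is the cap, 20 mm diameter. Origin on its axis, half way along; x runs along the axis towards the cap. The cap may point either way in the clip.
- tube_rest: Fixed steel rest: plate 90 x 60 x 8 mm with two vee supports 6 mm thick at x = -32 and +32 mm, carrying the tube along x with its axis 38 mm above the bench. Between the vees (x -29 to 29 mm) fingers have room down to the plate's top. Origin: centre of its underside.
- carrier: Loose hand carrier on the bench, 0.44 kg, weighted towards its fin. White plate 140 (x) x 115 (y, -60 to 55) x 6 mm; upright metal fin to hold it by, 60 mm long (x), 14 mm thick, centred on y = -40 mm, top at z = 66 mm; fork clip for the tube along x on the other side, centred on y = +30 mm. Origin: plate's underside, mid-length; z up.
- clip_seat (a point): Middle of the tube's axis once seated: carrier (0, 30, 44) mm, carrier's axes; tube along x. Two forks 8 mm thick at x = -30 and 30 mm, open upwards; fingers have room between them down to carrier z = 21 mm. Fixed prong on the fin's side, jaw on the +y side, both flared, tops 20 mm above the seated axis. Tube enters from straight above, up to 3 mm off sideways; 1.5 mm play when seated.
- fin_grip (a point): Middle of the fin, 46 mm above the carrier's underside (20 mm below the fin's top): the place to grip it, across its 14 mm thickness (carrier y). Axes as the carrier's. Between the fin and the seated tube is a gap of 55 mm.
- jaw (a joint): Angle (rad) of the carrier's sprung jaw: two dark bent wire arms, one at each fork, on one hinge bar along the carrier's x at y = 43, z = 18 mm. 0 is closed; it grows to 0.5 as the jaw is pushed outwards (+y). The passing tube opens it to about 0.07 with a downward push of 3 to 12 N; it springs back over the seated tube.
- camera: Fixed inspection camera stand: white base plate 120 x 110 x 14 mm, round steel column 24 mm diameter, 324 mm high, carrying a white camera head with a black lens barrel. The camera looks level along its own -x. Origin: underside, on the bench.
- lens (a point): Centre of the lens's front face (black barrel, 46 mm diameter, its face 128 mm out from the stand's origin). Axes as the camera's: it looks level along -x of this point; y level, z up. Height differs each time, 135 to 195 mm above the bench. The tube's middle is wanted at x = -110 mm, y = 0, z = 0 of this point, with the carrier's +y pointing into the lens (this point's +x).
- jar: Bystander: wide jar with a blue lid, 72 mm diameter, 75 mm high. Origin: centre of its underside.
- counter: Bystander: grey tally counter with two red buttons, 55 x 60 x 42 mm high. Origin: centre of its underside.
- reagent: Bystander: small amber bottle with a white cap, 48 mm diameter, 85 mm high. Origin: centre of its underside.
There are look-alikes about, which are no part of the job. Of the things that look like the carrier, the smaller one is meant.

How it is judged:
By the outcome, as a careful person would: the job done as asked, in the order asked, and still so for the second after the job is handed in, while the arm keeps its last pose, push and grip.
It also fails if it takes over 51 s, if anything falls off the work surface, if the arm or the gripper's body presses on something with over 40 N, if the wrist force passes 120 N, or if a joint passes its speed limit or range.

## Working session

There is one attempt and no reset: what is moved stays moved. The work goes in short steps, Python scripts to look and compute and a tool call to move; the robot and the scene stay as the last step left them, time stands still between calls to the robot, and variables do not carry over. Pictures are saved under pics/ and viewed, and the job is handed in when it is done.

Besides the shell and the picture viewer there is one more tool, called after "Emit:" as a command line: name --argument value ..., lists and objects as JSON in quotes. send_rows: Moves the arm, as the interface text tells. Its arguments: {"type":"object","properties":{"steps":{"type":"array","items":{"type":"number"}},"force":{"type":"number"}},"required":["steps"]}

```bash
mkdir -p pics; cat > h.py <<'E'
import numpy as np, cv2
from rig import robot, cams, hand_in
def shot(n,tag):
    c=cams.camera(n); cv2.imwrite(f'pics/{tag}.png',c['color'][:,:,::-1]); np.savez(f'pics/{tag}.npz',**c); return c
def pts(c):
    K=np.array(c['intrinsics']);E=np.array(c['extrinsics']);z=c['range_z'];h,w=z.shape
    u,v=np.meshgrid(np.arange(w),np.arange(h))
    P=np.stack([(u-K[0,2])/K[0,0]*z,(v-K[1,2])/K[1,1]*z,z],-1)
    return P@E[:3,:3].T+E[:3,3]
E
python3 - <<'E'
from h import *
for n in ['side','top','wrist']:
    c=shot(n,n+'0'); print(n,np.round(c['extrinsics'],3).tolist(),np.round(c['intrinsics'],1).tolist())
print(robot.get_obs(), robot.grip_point_offset)
E
```

```text
side [[-0.997, -0.054, 0.046, 0.465], [-0.071, 0.698, -0.712, 1.037], [0.006, -0.714, -0.7, 1.103], [0.0, 0.0, 0.0, 1.0]] [[537.0, 0.0, 280.0], [0.0, 537.0, 212.9], [0.0, 0.0, 1.0]]
top [[0.04, -0.977, 0.208, 0.222], [-0.999, -0.039, 0.01, 0.016], [-0.002, -0.208, -0.978, 1.528], [0.0, 0.0, 0.0, 1.0]] [[461.3, 0.0, 274.3], [0.0, 461.3, 212.2], [0.0, 0.0, 1.0]]
wrist [[0.287, 0.917, 0.275, 0.105], [0.958, -0.275, -0.084, 0.622], [-0.002, 0.288, -0.958, 0.384], [0.0, 0.0, 0.0, 1.0]] [[354.5, 0.0, 280.9], [0.0, 354.5, 213.3], [0.0, 0.0, 1.0]]
{'time': 0.15, 'q': array([ 1.10149647e+00,  5.28281241e-01,  1.43357959e+00, -8.14456655e-06,
        1.18141567e+00, -1.78511740e-01]), 'joint_velocities': array([ 2.21533457e-04, -1.40517133e-03, -3.98091447e-03,  2.11357923e-03,
        2.26765420e-05,  1.52534311e-04]), 'joint_torque': array([ 5.73847956e-04, -4.40431702e+01, -1.76842833e+01,  6.33544335e-02,
        5.52634452e-02, -9.67020128e-05]), 'position': array([0.1789192 , 0.59826629, 0.22178789]), 'tool_rot': array([ 1.44880758e-01,  9.89448764e-01, -7.99340029e-04, -2.64389517e-04]), 'ft_force': array([-0.25212686,  0.46454745,  0.04763674]), 'moment': array([-0.00934617,  0.04149853,  0.03120433]), 'grip_width': 0.0870394350458212} 0.0187
```

View pics/side0.png

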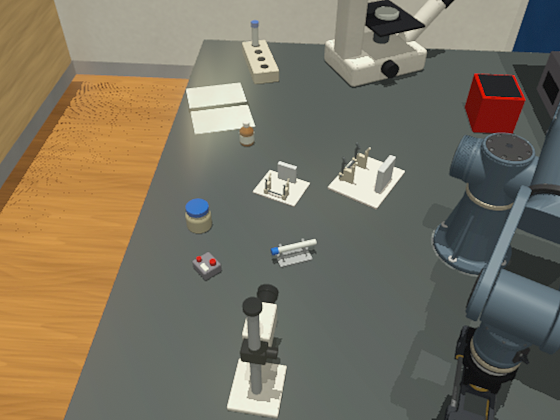

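View pics/top0.png

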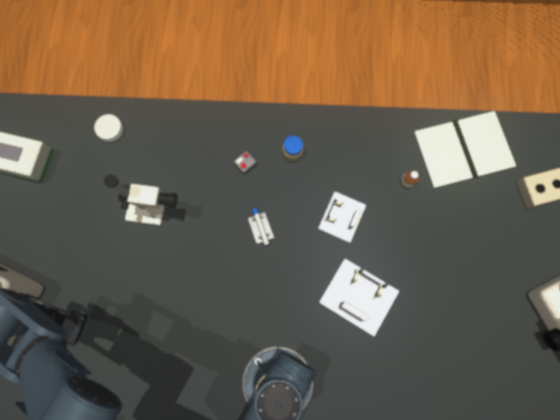

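View pics/wrist0.png

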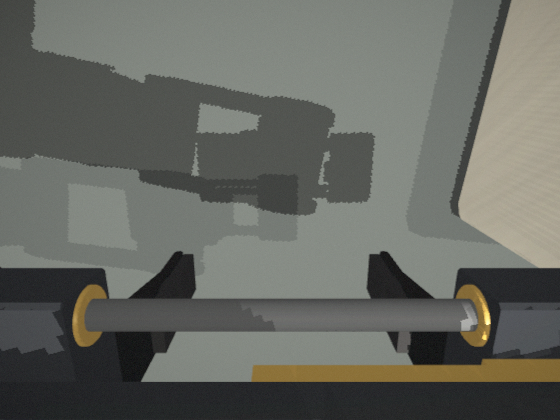

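```bash
python3 - <<'E'
import cv2,numpy as np
s=cv2.imread('pics/side0.png');t=cv2.imread('pics/top0.png')
a=cv2.resize(s[150:285,180:330],None,fx=4,fy=4,interpolation=cv2.INTER_CUBIC)
cv2.imwrite('pics/sc1.png',a)
a=cv2.resize(s[270:420,190:330],None,fx=4,fy=4,interpolation=cv2.INTER_CUBIC)
cv2.imwrite('pics/sc2.png',a)
a=cv2.resize(t[120:260,100:300],None,fx=4,fy=4,interpolation=cv2.INTER_CUBIC)
cv2.imwrite('pics/tc1.png',a)
a=cv2.resize(t[170:260,300:400],None,fx=6,fy=6,interpolation=cv2.INTER_CUBIC)
cv2.imwrite('pics/tc2.png',a)
E
```

```text
(no output)
```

View pics/sc1.png

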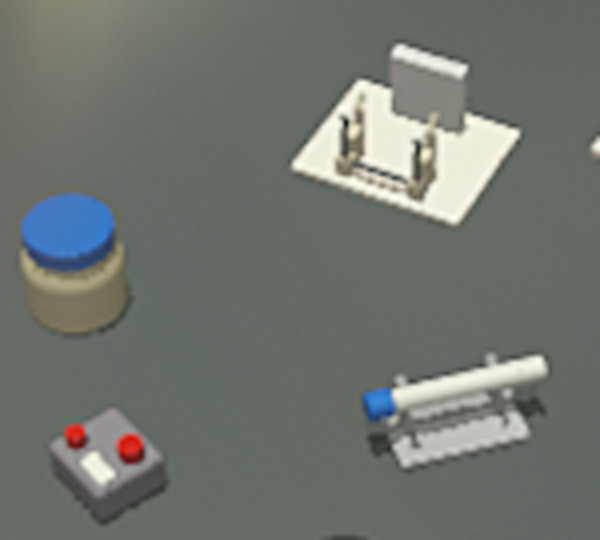

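View pics/sc2.png

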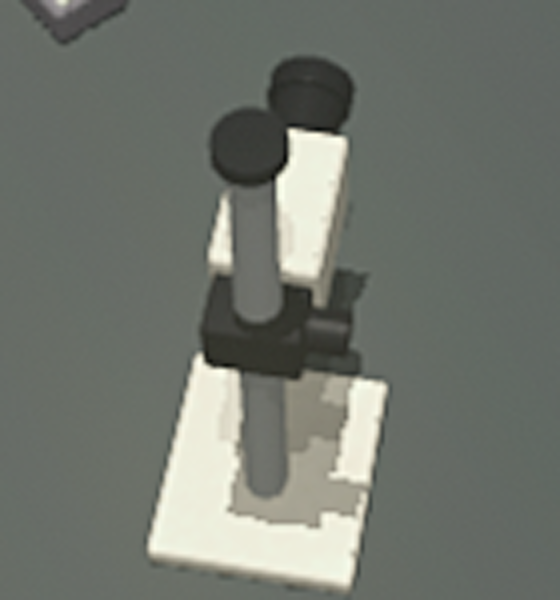

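View pics/tc1.png

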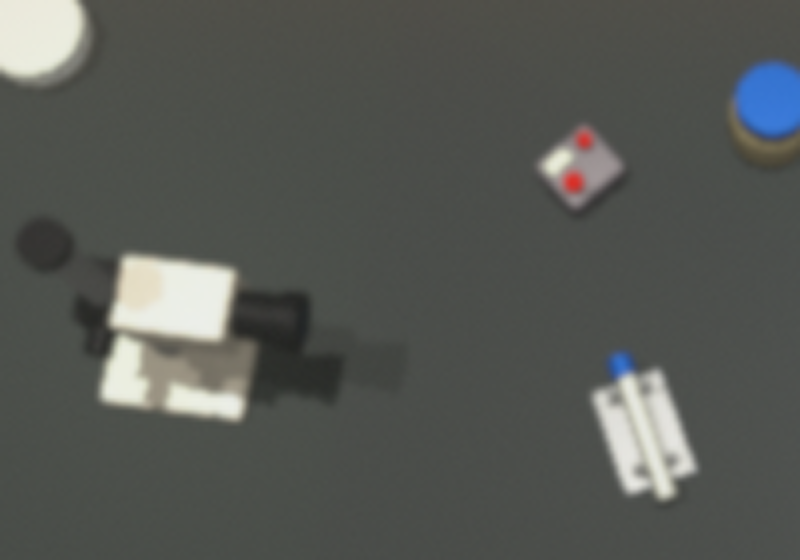

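View pics/tc2.png

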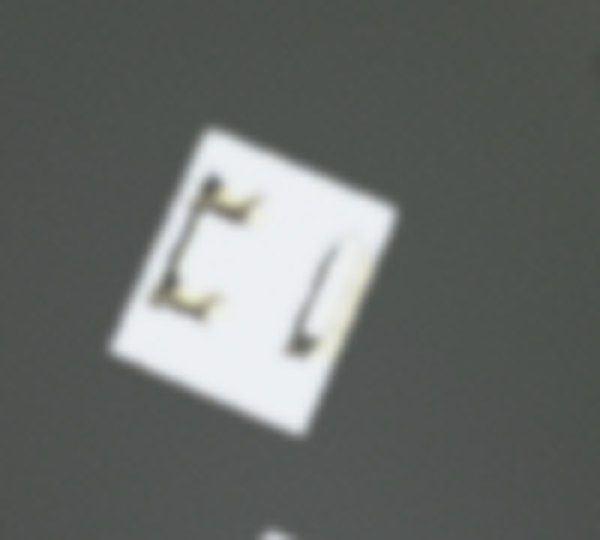

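```bash
cat >> h.py <<'E'
def load(tag): return dict(np.load(f'pics/{tag}.npz'))
def rect(xy):
    r=cv2.minAreaRect((xy*1000).astype(np.float32)); return r
E
python3 - <<'E'
from h import *
for tag,boxes in [('side0',dict(car=(250,155,315,208),tube=(265,232,322,270),cam=(220,280,300,420),base=(220,355,300,420))),('top0',dict(car=(312,185,372,247),tube=(244,204,278,250),cam=(98,160,185,230)))]:
    c=load(tag);P=pts(c);im=c['color'].astype(int)
    for k,(x0,y0,x1,y1) in boxes.items():
        p=P[y0:y1,x0:x1].reshape(-1,3);col=im[y0:y1,x0:x1].reshape(-1,3)
        ok=p[:,2]>-.5
        white=(col.min(1)>150)
        print(tag,k,'bench z',np.median(p[~white][:,2]).round(4))
        if k in('car','tube','cam','base'):
            for lo,hi in [(0.0,.012),(.012,.02),(.03,.05),(.05,.08)] if k!='cam' else [(.0,.02),(.08,.14),(.14,.16),(.16,.18),(.18,.2),(.2,.22),(.22,.25),(.25,.3),(.3,.35)]:
                m=(p[:,2]>lo)&(p[:,2]<hi)&(white if (k in('car','base') or hi==.02) and not hi==.08 else True)
                if m.sum()>4:
                    r=rect(p[m][:,:2]); print(k,lo,hi,m.sum(),np.round(r[0],1),np.round(r[1],1),round(r[2],1),'zmed',np.median(p[m][:,2]).round(4))
E
```

```text
side0 car bench z 0.0012
car 0.0 0.012 816 [ 532.9 -218.2] [172.3 146.6] 66.4 zmed 0.006
car 0.012 0.02 21 [ 541.2 -192.8] [ 80.3 135.4] 79.6 zmed 0.0137
car 0.03 0.05 24 [ 553.  -167.2] [29.6 69.3] 64.6 zmed 0.037
car 0.05 0.08 164 [ 541.  -191.7] [92.9 71.4] 66.5 zmed 0.0617
side0 tube bench z 0.0009
tube 0.0 0.012 1148 [491.4  59.5] [158.  140.8] 4.3 zmed 0.003
tube 0.012 0.02 11 [484.6  88.2] [75.4 39.7] 14.1 zmed 0.0122
tube 0.03 0.05 306 [490.6  76.3] [124.6  38.3] 23.4 zmed 0.0428
side0 cam bench z 0.0018
cam 0.0 0.02 1560 [546.9 414.7] [236.3 115.5] 86.8 zmed 0.0142
cam 0.08 0.14 168 [548.5 486.3] [22.9 11.1] 6.8 zmed 0.1105
cam 0.14 0.16 27 [524.5 427.7] [159.9  42.2] 70.5 zmed 0.1571
cam 0.16 0.18 225 [532.1 416.5] [170.2  69.2] 84.0 zmed 0.1723
cam 0.18 0.2 899 [538.4 415.5] [171.9  70.6] 88.5 zmed 0.1924
cam 0.2 0.22 572 [542.7 414.5] [155.   55.6] 83.8 zmed 0.2031
cam 0.22 0.25 110 [548.1 485.7] [23. 11.] 9.7 zmed 0.2347
cam 0.25 0.3 197 [548.7 486.5] [22.3 10.2] 6.0 zmed 0.2771
cam 0.3 0.35 345 [549.2 479.4] [33.7 37.6] 5.6 zmed 0.3238
side0 base bench z 0.0021
base 0.0
[... 547 characters left out ...]
037
tube 0.012 0.02 29 [483.4  74.4] [80.8 53.3] 26.4 zmed 0.0132
tube 0.03 0.05 207 [487.9  74.7] [122.5  37.1] 21.0 zmed 0.0427
tube 0.05 0.08 8 [485.1  77.2] [118.7   8.4] 21.9 zmed 0.0506
top0 cam bench z 0.0003
cam 0.0 0.02 272 [556.7 468.3] [124.3 130.2] 84.8 zmed 0.0132
cam 0.14 0.16 23 [530.5 396.8] [ 44.4 130.3] 21.2 zmed 0.1561
cam 0.16 0.18 97 [533.6 410.2] [ 55.6 171.2] 4.4 zmed 0.1733
cam 0.18 0.2 517 [540.4 412.8] [ 70.3 171.5] 3.0 zmed 0.1925
cam 0.2 0.22 427 [540.1 412.5] [156.3  56.1] 83.6 zmed 0.2028
cam 0.22 0.25 36 [543.1 470.8] [10.5 23.1] 51.7 zmed 0.2366
cam 0.25 0.3 58 [543.9 470.1] [12.8 23.5] 60.9 zmed 0.275
cam 0.3 0.35 152 [547.7 476.1] [36.7 34. ] 47.2 zmed 0.323
```

```bash
python3 - <<'E'
from h import *
f=np.array([-.094,-.996]); 
for tag,(x0,y0,x1,y1) in [('side0',(240,270,300,345)),('top0',(115,175,185,225))]:
    c=load(tag);P=pts(c);im=c['color'].astype(int)
    p=P[y0:y1,x0:x1].reshape(-1,3)*1000;col=im[y0:y1,x0:x1].reshape(-1,3)
    k=(col.max(1)<75)&(p[:,2]>100)&(p[:,2]<230)
    for th in [(84.6),(83.8),]:
        f=-np.array([np.cos(np.radians(th)),np.sin(np.radians(th))]);l=np.array([-f[1],f[0]])
        s=p[k][:,:2]@f; t=p[k][:,:2]@l
        print(tag,th,'origin base s',np.array([548.9,470.5])@f,'t',np.array([548.9,470.5])@l,'col',np.array([548.2,478])@f,np.array([548.2,478])@l)
        for a in range(-420,-330,8):
            m=(s>=a)&(s<a+8)
            if m.sum()>3:
                i=m.nonzero()[0]; zt=p[k][m][:,2]; print(a,m.sum(),'t',t[m].min().round(1),t[m].max().round(1),'tmid',((t[m].min()+t[m].max())/2).round(1),'z',zt.min().round(1),zt.max().round(1), 't@top',np.median(t[m][zt>zt.max()-3]).round(1))
    w=(col.min(1)>150)&(p[:,2]>185)
    s=p[w]; r=rect(s[:,:2]/1000); print('head',r,np.percentile(s[:,2],[5,50,95]))
E
```

```text
side0 84.6 origin base s -520.0679575262817 t 502.18600095426956 col -527.4687964414819 500.78329522915857
-420 44 t 483.3 513.4 tmid 498.3 z 179.6 195.7 t@top 502.5
-412 53 t 483.1 519.5 tmid 501.3 z 178.7 197.4 t@top 497.0
-404 70 t 480.1 523.3 tmid 501.7 z 173.1 200.3 t@top 501.1
-396 84 t 480.4 524.4 tmid 502.4 z 167.4 200.1 t@top 500.4
-388 49 t 479.8 524.1 tmid 501.9 z 178.6 200.5 t@top 500.0
side0 83.8 origin base s -527.0288748960103 t 494.87576726472014 col -534.4094075768085 493.36986642214447
-420 53 t 477.8 512.9 tmid 495.4 z 180.0 197.4 t@top 491.3
-412 60 t 477.4 517.7 tmid 497.5 z 174.8 200.3 t@top 495.5
-404 96 t 474.5 518.9 tmid 496.7 z 167.4 200.1 t@top 495.7
-396 55 t 474.4 518.7 tmid 496.5 z 178.6 200.5 t@top 493.5
head ((545.5472412109375, 435.82440185546875), (105.18775939941406, 55.128047943115234), 83.89161682128906) [199.85329998 203.01854163 230.26047808]
top0 84.6 origin base s -520.0679575262817 t 502.18600095426956 col -527.4687964414819 500.78329522915857
-420 31 t 482.0 516.4 tmid 499.2 z 180.6 196.9 t@top 493.4
-412 37 t 481.6 518.6 tmid 500.1 z 171.2 196.1 t@top 495.9
-404 29 t 482.6 514.8 tmid 498.7 z 174.5 196.4 t@top 502.3
-396 32 t 477.3 518.3 tmid 497.8 z 176.7 200.2 t@top 498.2
-388 43 t 477.2 521.3 tmid 499.3 z 178.7 203.1 t@top 499.5
-380 51 t 478.4 520.9 tmid 499.6 z 154.2 199.0 t@top 503.3
top0 83.8 origin base s -527.0288748960103 t 494.87576726472014 col -534.4094075768085 493.36986642214447
-420 30 t 475.9 512.9 tmid 494.4 z 171.2 196.1 t@top 493.5
-412 34 t 476.8 509.2 tmid 493.0 z 172.8 196.4 t@top 493.5
-404 29 t 471.8 512.9 tmid 492.3 z 176.7 200.2 t@top 492.7
-396 42 t 471.8 515.9 tmid 493.8 z 178.9 203.1 t@top 494.1
-388 59 t 472.8 515.6 tmid 494.2 z 154.2 199.6 t@top 497.5
head ((411.9807434082031, 227.62313842773438), (562.6566162109375, 82.20787048339844), 56.29513168334961) [197.17208329 201.9623597  206.53178546]
```

```bash
cat >> h.py <<'E'
from scipy.spatial.transform import Rotation as R
def go(target,yawy=None):
    """target TCP mm world; yawy: wanted angle (deg) of tool y"""
    o=robot.get_obs(); M=R.from_quat(o['tool_rot']).as_matrix()
    d=M.T@(np.array(target)-o['position']*1000)
    cy=np.degrees(np.arctan2(M[1,1],M[0,1]))
    print('t',o['time'],'pos',np.round(o['position']*1000,1),'tooly',cy.round(2),'tilt',np.degrees(np.arccos(-M[2,2])).round(2),'F',np.round(o['ft_force'],1),'w',round(o['grip_width']*1000,1))
    print('shift mm',d.round(1), 'n rows>=',np.linalg.norm(d)/62.5)
    if yawy is not None:
        a=(yawy-cy+180)%360-180; print('turn',np.round(-np.radians(a),4))
E
python3 -c "
from h import *
go([571,247,300],112)"
```

```text
t 0.15 pos [178.9 598.3 221.8] tooly 73.34 tilt 0.1 F [-0.3  0.5  0. ] w 87.0
shift mm [-476.3 -224.2  -78. ] n rows>= 8.51513466836493
turn -0.6748
```

Emit:
send_rows --steps '[0.087,-0.02,-0.01,-0.03,0,0.087,-0.07,-0.03,-0.06,-0.1,0.087,-0.125,-0.06,-0.078,-0.2,0.087,-0.18,-0.085,-0.078,-0.3,0.087,-0.235,-0.11,-0.078,-0.4,0.087,-0.29,-0.135,-0.078,-0.5,0.087,-0.345,-0.16,-0.078,-0.6,0.087,-0.4,-0.185,-0.078,-0.675]'

```text
time: 1.15
position: [0.5102, 0.3049, 0.2997]
tool_rot: [-0.192, 0.981, -0.001, -0.001]
ft_force: [0.8, 0.2, 0.2]
grip_width: 0.087
```

```bash
python3 -c "
from h import *
go([571,247,300],112)"
```

```text
t 1.15 pos [510.2 304.9 299.7] tooly 112.15 tilt 0.11 F [0.8 0.2 0.2] w 87.0
shift mm [-34.4 -76.6  -0.2] n rows>= 1.3432557232994746
turn 0.0027
```

Emit:
send_rows --steps '[0.087,-0.017,-0.038,0,0,0.087,-0.034,-0.077,0,0,0.087,-0.034,-0.077,0,0]'

```text
time: 1.52
position: [0.5729, 0.2439, 0.299]
tool_rot: [-0.19, 0.982, -0.001, -0.001]
ft_force: [-0.5, 1.0, -0.1]
grip_width: 0.0873
```

```bash
python3 -c "
from h import *
shot('wrist','w1');go([571,247,300],112)"
```

```text
t 1.575 pos [571.3 245.3 299. ] tooly 112.0 tilt 0.17 F [0.2 0.5 0.3] w 86.7
shift mm [-0.4  1.7 -1. ] n rows>= 0.03144465416103494
turn 0.0001
```

View pics/w1.png

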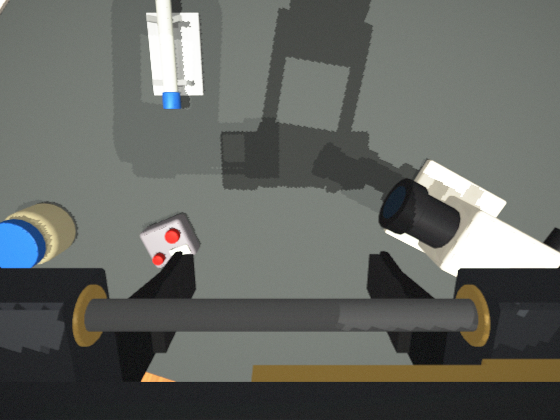

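```bash
python3 - <<'E'
from h import *
from scipy.optimize import least_squares
c=load('w1');P=pts(c)*1000;im=c['color'].astype(int)
x0,y0,x1,y1=372,165,468,255
p=P[y0:y1,x0:x1].reshape(-1,3);col=im[y0:y1,x0:x1].reshape(-1,3)
k=(col.max(1)<70)&(p[:,2]>120)&(p[:,2]<215)
q=p[k]
# split face/barrel using s histogram
def fr(th): a=np.radians(th);f=-np.array([np.cos(a),np.sin(a)]);return f,np.array([-f[1],f[0]])
f,l=fr(84.6); s=q[:,:2]@f
print('s hist',np.histogram(s,bins=np.arange(-450,-350,4)))
side=q[(s<-388)]
def res(v):
    f,l=fr(v[0]); return np.hypot(side[:,:2]@l-v[1],side[:,2]-v[2])-v[3]
r=least_squares(res,[84.6,500,177,23],loss='soft_l1',f_scale=1.5);print('free',r.x,np.std(res(r.x)),len(side))
s2=s[s>-390]; 
print('max',np.percentile(s,[50,90,95,98,100]))
face=q[(q[:,2]<192)&(s>-387)&(q[:,2]>160)]
A=np.c_[face[:,0],face[:,2],np.ones(len(face))];print('face plane',np.linalg.lstsq(A,face[:,1],rcond=None)[0],len(face), np.degrees(np.arctan(np.linalg.lstsq(A,face[:,1],rcond=None)[0][0])))
# head
w=(im.min(2)>150)&(P[:,:,2]>195)&(P[:,:,2]<210)&(np.arange(560)[None]>400); print('head',rect(P[w][:,:2]/1000),np.median(P[w][:,2]))
# bench plane z check
print('bench',np.median(P[100:200,20:100,2]),np.median(P[200:240,230:330,2]))
# cap, tube
b=(im[:,:,2]>120)&(im[:,:,0]<80)&(P[:,:,2]>30)&(P[:,:,2]<60); b[150:]=0
print('cap',rect(P[b][:,:2]/1000),np.percentile(P[b][:,2],97))
t=(P[:,:,2]>35)&(P[:,:,2]<60);t[110:]=0;t[:,:150]=0;t[:,195:]=0
print('tube',rect(P[t][:,:2]/1000),np.percentile(P[t][:,2],97))
pl=(P[:,:,2]>5)&(P[:,:,2]<12)&(im.min(2)>150);pl[110:]=0;pl[:,:140]=0;pl[:,215:]=0
print('plate',rect(P[pl][:,:2]/1000))
E
```

```text
s hist (array([   0,    0,    0,    0,    5,  171,  202,  204,  197,  199,  205,
        191,  187,  101,  238,  259,  262, 1046,    0,    0,    0,    0,
          0,    0]), array([-450, -446, -442, -438, -434, -430, -426, -422, -418, -414, -410,
       -406, -402, -398, -394, -390, -386, -382, -378, -374, -370, -366,
       -362, -358, -354]))
free [ 81.83112566 482.7432378  175.19064186  19.17787908] 1.7113754360344005 2024
max [-392.7237163  -379.36005311 -379.12131532 -378.93061419 -378.43741379]
face plane [-1.15807258e-01  6.51812032e-02  3.81419700e+02] 875 -6.605840991433424
head ((545.3012084960938, 422.6498718261719), (85.69789123535156, 55.3655891418457), 84.3924331665039) 202.9848073116019
bench 0.2177027403578169 0.29401626521058377
cap ((540.236572265625, 97.2676773071289), (17.2160587310791, 17.828094482421875), 21.825714111328125) 48.17540616986822
tube ((498.22955322265625, 78.97430419921875), (108.90257263183594, 37.625099182128906), 21.485233306884766) 47.72009141060912
plate ((493.3271179199219, 77.08932495117188), (89.25760650634766, 60.118507385253906), 21.87862777709961)
```

```bash
python3 - <<'E'
from h import *
from scipy.optimize import least_squares
c=load('w1');P=pts(c)*1000;im=c['color'].astype(int)
x0,y0,x1,y1=372,165,468,255
p=P[y0:y1,x0:x1].reshape(-1,3);col=im[y0:y1,x0:x1].reshape(-1,3)
k=(col.max(1)<70)&(p[:,2]>120)&(p[:,2]<215)
q=p[k]
a=np.radians(84.3);f=-np.array([np.cos(a),np.sin(a)]);l=np.array([-f[1],f[0]])
s=q[:,:2]@f;t=q[:,:2]@l;z=q[:,2]
print(np.histogram(s,bins=np.arange(-440,-370,2)))
for lo,hi in [(-435,-405),(-400,-392),(-396,-384)]:
    m=(s>lo)&(s<hi)
    for fix in (0,1):
        R0=23 
        def res(v): return np.hypot(t[m]-v[0],z[m]-v[1])-(R0 if fix else v[2])
        r=least_squares(res,[500,177,22],loss='soft_l1',f_scale=1);print(lo,hi,fix,r.x.round(1),np.std(res(r.x)).round(2),m.sum(),'zmax',np.percentile(z[m],98).round(1),'t range',np.percentile(t[m],[1,99]).round(1))
fm=s>s.max()-2.5
print('face t,z range',np.percentile(t[fm],[0.5,99.5]),np.percentile(z[fm],[.5,99.5]),np.median(s[fm]))
E
```

```text
(array([  0,   0,   0,  18,  91,  96, 111,  93, 100, 105,  94, 105, 102,
        99, 100,  98, 102,  94,  95,  76,   9, 108, 112, 135, 127, 127,
       133, 133, 638, 366,   0,   0,   0,   0]), array([-440, -438, -436, -434, -432, -430, -428, -426, -424, -422, -420,
       -418, -416, -414, -412, -410, -408, -406, -404, -402, -400, -398,
       -396, -394, -392, -390, -388, -386, -384, -382, -380, -378, -376,
       -374, -372]))
-435 -405 0 [501.1 175.2  18.7] 0.63 1357 zmax 194.7 t range [482.5 517.1]
-435 -405 1 [501.9 170.4  22. ] 0.97 1357 zmax 194.7 t range [482.5 517.1]
-400 -392 0 [501.2 174.9  22.9] 0.58 364 zmax 198.4 t range [478.8 519.9]
-400 -392 1 [501.2 174.7  22. ] 0.58 364 zmax 198.4 t range [478.8 519.9]
-396 -384 0 [501.2 175.1  22.8] 0.56 767 zmax 198.7 t range [478.7 520.6]
-396 -384 1 [501.2 174.8  22. ] 0.56 767 zmax 198.7 t range [478.7 520.6]
face t,z range [479.38110507 521.85198011] [153.64740682 198.33443823] -382.14333770435525
```

```bash
python3 -c "
from h import *
go([490.5,77,170],111.8)"
```

```text
t 1.575 pos [571.3 245.3 299. ] tooly 112.0 tilt 0.17 F [0.2 0.5 0.3] w 86.7
shift mm [ 137.5 -125.8  129.5] n rows>= 3.630915404921377
turn 0.0036
```

Emit:
send_rows --steps '[0.06,0.02,-0.018,0.01,0,0.06,0.055,-0.05,0.04,0,0.06,0.09,-0.082,0.08,0,0.06,0.122,-0.112,0.12,0,0.06,0.1375,-0.126,0.1295,0.004,0.06,0.1375,-0.126,0.1295,0.004,0.06,0.1375,-0.126,0.1295,0.004]'

```text
time: 2.45
position: [0.4916, 0.0779, 0.1708]
tool_rot: [-0.189, 0.982, -0.0, -0.0]
ft_force: [0.5, 0.6, 0.6]
grip_width: 0.0598
```

```bash
python3 - <<'E'
from h import *
c=shot('wrist','w2');P=pts(c)*1000;im=c['color'].astype(int)
b=(im[:,:,2]>100)&(im[:,:,0]<90)&(P[:,:,2]>30)&(P[:,:,2]<60)
t=(P[:,:,2]>41)&(P[:,:,2]<60)
print('cap',rect(P[b][:,:2]/1000),np.percentile(P[b][:,2],97))
n,lab,st,_=cv2.connectedComponentsWithStats(t.astype(np.uint8))
for i in range(1,n):
  if st[i,4]>300:
    m=lab==i; r=rect(P[m][:,:2]/1000); print(st[i],r,np.percentile(P[m][:,2],97))
go([490.5,77,21],111.8)
E
```

```text
cap ((540.7889404296875, 95.80984497070312), (17.931285858154297, 18.939401626586914), 22.37368392944336) 48.23695234752971
[ 269  127   21  144 2493] ((491.6225280761719, 76.83477020263672), (123.38984680175781, 17.930137634277344), 21.600339889526367) 47.63919370357856
t 2.5 pos [491.8  78.  170.9] tooly 111.86 tilt 0.06 F [0.8 0.1 0.3] w 60.3
shift mm [  1.5  -0.3 149.9] n rows>= 2.3989490227257355
turn 0.0011
```

View pics/w2.png

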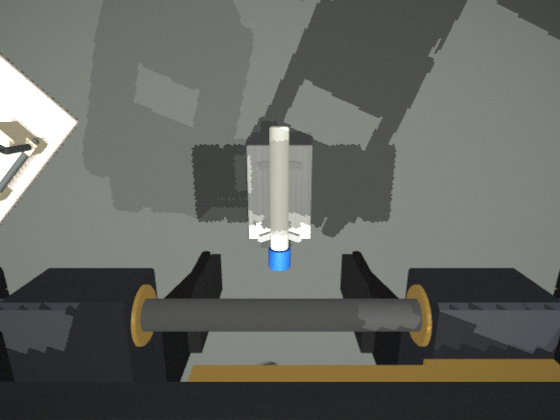

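```bash
python3 -c "
from h import *
go([491.6,76.8,21.5],111.6)"
```

```text
t 2.5 pos [491.8  78.  170.9] tooly 111.86 tilt 0.06 F [0.8 0.1 0.3] w 60.3
shift mm [  0.6  -0.9 149.4] n rows>= 2.390883576179506
turn 0.0045
```

Emit:
send_rows --steps '[0.06,0.0005,-0.001,0.04,0.004,0.05,0.0005,-0.001,0.09,0.004,0.05,0.0005,-0.001,0.125,0.004,0.045,0.0005,-0.001,0.145,0.004,0.045,0.0005,-0.001,0.1495,0.004,0.01,0.0005,-0.001,0.1495,0.004,0.01,0.0005,-0.001,0.1495,0.004,0.01,0.0005,-0.001,0.1495,0.004]' --force 40

```text
time: 3.5
position: [0.4924, 0.0768, 0.0223]
tool_rot: [-0.188, 0.982, -0.001, 0.001]
ft_force: [-0.4, -0.3, -0.2]
grip_width: 0.0227
```

Emit:
send_rows --steps '[0.01,0,0,0,0,0.01,0,0,0,0]'

```text
time: 3.75
position: [0.4929, 0.0767, 0.0228]
tool_rot: [-0.188, 0.982, -0.001, 0.002]
ft_force: [-0.4, -0.5, 2.0]
grip_width: 0.0148
```

```bash
python3 -c "
from h import *
go([600,-185,170],68)"
```

```text
t 3.75 pos [492.9  76.7  22.8] tooly 111.63 tilt 0.21 F [-0.4 -0.5  2. ] w 14.8
shift mm [  -3.5 -283.1 -146.5] n rows>= 5.100551745418078
turn 0.7615
```

Emit:
send_rows --steps '[0.01,0,0,-0.02,0,0.01,0,0,-0.065,0,0.01,0,-0.02,-0.11,0.0,0.01,0,-0.065,-0.14,0.15,0.01,0,-0.12,-0.1465,0.3,0.01,0,-0.175,-0.1465,0.45,0.01,-0.002,-0.225,-0.1465,0.6,0.01,-0.0035,-0.265,-0.1465,0.72]'

```text
time: 4.75
position: [0.5937, -0.1702, 0.1698]
tool_rot: [0.173, 0.985, -0.0, 0.002]
ft_force: [1.0, 0.7, -1.0]
grip_width: 0.0147
```

```bash
python3 -c "
from h import *
go([600,-185,170],68)"
```

```text
t 4.75 pos [ 593.7 -170.2  169.8] tooly 70.06 tilt 0.21 F [ 1.   0.7 -1. ] w 14.7
shift mm [-11.  -11.7  -0.2] n rows>= 0.25696100489863183
turn 0.036
```

Emit:
send_rows --steps '[0.01,-0.011,-0.012,0,0.036,0.01,-0.011,-0.012,0,0.036,0.01,-0.011,-0.012,0,0.036]'

```text
time: 5.12
position: [0.5987, -0.1834, 0.1694]
tool_rot: [0.19, 0.982, 0.0, 0.001]
ft_force: [-0.2, 0.1, -0.9]
grip_width: 0.0146
```

```bash
python3 -c "
from h import *
shot('wrist','w3');shot('top','t3');shot('side','s3');go([600,-185,170],68)
cv2.imwrite('pics/s3c.png',cv2.resize(load('s3')['color'][100:250,220:360,::-1],None,fx=4,fy=4,interpolation=cv2.INTER_CUBIC))"
```

```text
t 5.275 pos [ 599.3 -183.6  169.9] tooly 68.12 tilt 0.14 F [-0.5  0.4 -0.6] w 15.0
shift mm [-1.2 -1.1 -0.1] n rows>= 0.025331534917155462
turn 0.0021
```

View pics/w3.png

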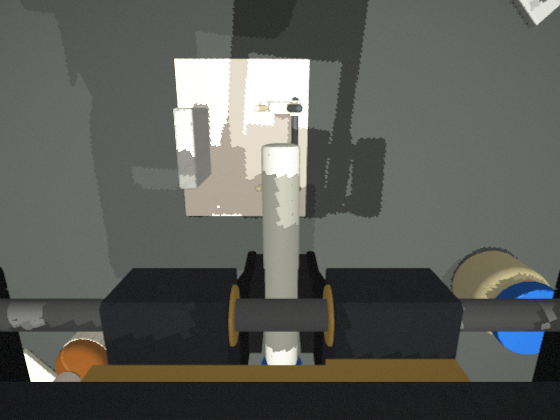

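View pics/s3c.png

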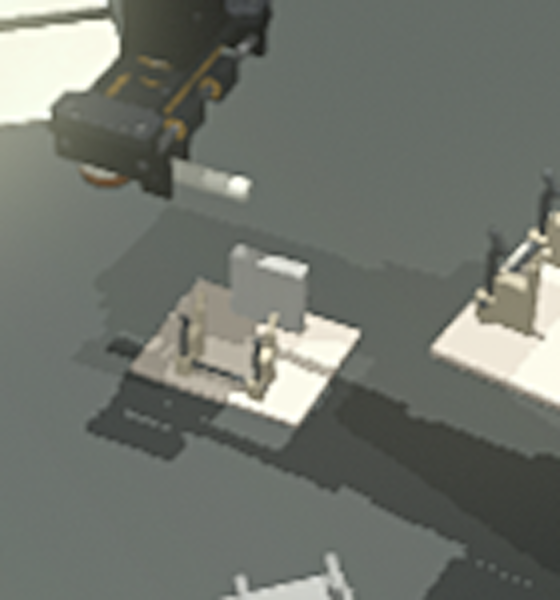

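```bash
cat > car.py <<'E'
from h import *
def meas(tag,u0,u1,v0,v1):
    c=load(tag);P=pts(c)*1000
    S=P[v0:v1,u0:u1];im=c['color'][v0:v1,u0:u1].astype(int)
    bench=np.abs(S[:,:,2])<2.5
    pl=(S[:,:,2]>3.5)&(S[:,:,2]<9)&(im.min(2)>105)
    n,lab,st,_=cv2.connectedComponentsWithStats(pl.astype(np.uint8)); i=1+np.argmax(st[1:,4]); 
    r=rect(S[lab==i][:,:2]/1000); print('plate',r,np.median(S[lab==i][:,2]))
    fin=(S[:,:,2]>60)&(S[:,:,2]<72)
    n,lab,st,_=cv2.connectedComponentsWithStats(fin.astype(np.uint8))
    for i in range(1,n):
        if st[i,4]>8: print('z60-72',st[i],rect(S[lab==i][:,:2]/1000),np.median(S[lab==i][:,2]))
    fk=(S[:,:,2]>30)&(S[:,:,2]<60)
    n,lab,st,_=cv2.connectedComponentsWithStats(fk.astype(np.uint8))
    for i in range(1,n):
        if st[i,4]>8: print('z30-60',st[i],rect(S[lab==i][:,:2]/1000),np.median(S[lab==i][:,2]))
E
python3 - <<'E'
from car import *
meas('w3',160,330,40,235)
c=load('w3');P=pts(c)*1000
T=P[140:250,255:305].reshape(-1,3);m=(T[:,2]>150)&(T[:,2]<230)
t=T[m]; print('tube',rect(t[:,:2]/1000)); top=t
# ridge: per-slice along axis
a=np.radians(158);d=np.array([np.cos(a),np.sin(a)]);n=np.array([-d[1],d[0]])
s=t[:,:2]@d;q=t[:,:2]@n
for lo in np.arange(s.min(),s.max(),8):
    k=(s>=lo)&(s<lo+8)
    if k.sum()>10: print(lo.round(1),k.sum(),'mid',((q[k].max()+q[k].min())/2).round(2),'w',np.ptp(q[k]).round(1),'ztop',np.percentile(t[k][:,2],97).round(1))
print('tcp s,q',np.array([599.3,-183.6])@d,np.array([599.3,-183.6])@n)
E
```

```text
plate ((542.6795654296875, -195.97348022460938), (115.29931640625, 139.9203338623047), 67.77545166015625) 6.234819303067907
z60-72 [93 65  9  7 45] ((521.3163452148438, -169.3116455078125), (4.963998317718506, 4.58091926574707), 21.5472412109375) 62.33874282611607
z60-72 [132  64  10   9  68] ((532.0411987304688, -142.32093811035156), (6.541397571563721, 5.599958896636963), 67.67205047607422) 63.01965432918446
z60-72 [  13   68   26   81 1613] ((528.5289306640625, -230.17044067382812), (14.530494689941406, 59.147315979003906), 67.96328735351562) 66.01861897455169
z60-72 [ 95 145   7   7  39] ((576.6095581054688, -191.80953979492188), (4.832837104797363, 4.764016151428223), 57.20604705810547) 62.62143690702915
z30-60 [ 99  63  37  11 356] ((526.8157348632812, -155.65969848632812), (26.600812911987305, 7.695695400238037), 68.12487030029297) 36.99625654936844
z30-60 [ 32  68  14  79 634] ((530.9627075195312, -224.12506103515625), (1.8324414491653442, 59.07140350341797), 68.6637191772461) 46.18740237451135
tube ((561.4776000976562, -167.05596923828125), (16.046388626098633, 46.225467681884766), 68.05960083007812)
-606.3 462 mid -55.7 w 15.6 ztop 193.3
-598.3 656 mid -55.48 w 15.8 ztop 193.2
-590.3 675 mid -55.45 w 15.6 ztop 193.3
-582.3 714 mid -55.25 w 15.7 ztop 193.4
-574.3 767 mid -55.46 w 16.0 ztop 193.2
-566.3 682 mid -55.47 w 15.8 ztop 193.2
tcp s,q -624.439054593037 -54.27077573569405
```

```bash
python3 -c "
from h import *
go([556.0,-167.2,75],67.9)"
```

```text
t 5.275 pos [ 599.3 -183.6  169.9] tooly 68.12 tilt 0.14 F [-0.5  0.4 -0.6] w 15.0
shift mm [46.5 -1.  94.7] n rows>= 1.6890203933044496
turn 0.0039
```

Emit:
send_rows --steps '[0.01,0.025,-0.001,0.01,0.004,0.01,0.0465,-0.001,0.035,0.004,0.01,0.0465,-0.001,0.065,0.004,0.01,0.0465,-0.001,0.09,0.004,0.01,0.0465,-0.001,0.0945,0.004,0.01,0.0465,-0.001,0.0945,0.004,0.01,0.0465,-0.001,0.0945,0.004]'

```text
time: 6.15
position: [0.5569, -0.1674, 0.0764]
tool_rot: [0.192, 0.981, -0.0, 0.002]
ft_force: [-0.6, -0.3, 0.4]
grip_width: 0.0147
```

```bash
python3 -c "
from h import *
shot('wrist','w4');shot('side','s4');go([556,-167.2,57],67.9)
cv2.imwrite('pics/s4c.png',cv2.resize(load('s4')['color'][130:220,220:340,::-1],None,fx=6,fy=6,interpolation=cv2.INTER_CUBIC))"
```

```text
t 6.25 pos [ 556.8 -167.5   76.3] tooly 67.9 tilt 0.27 F [-0.1  0.1 -1.2] w 15.0
shift mm [ 0.9 -0.  19.3] n rows>= 0.30971301263940604
turn -0.0
```

View pics/w4.png

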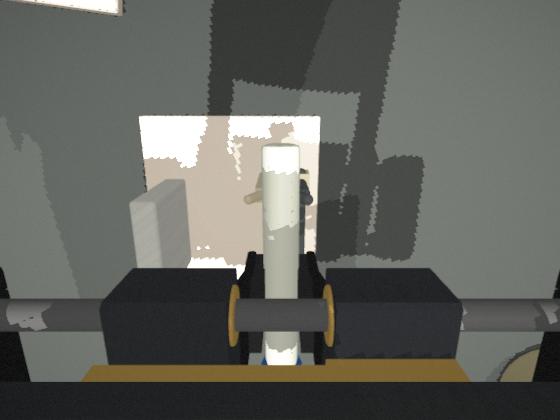

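View pics/s4c.png

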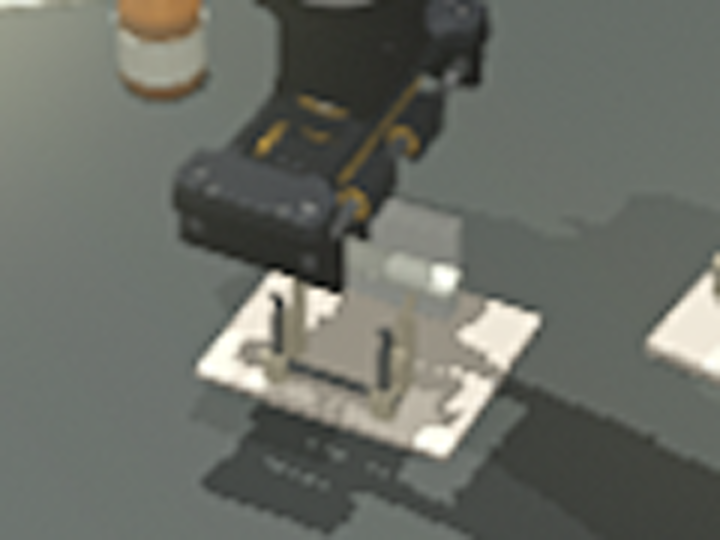

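Emit:
send_rows --steps '[0.01,0.0009,0,0.012,0,0.01,0.0009,0,0.022,0,0.01,0.0009,0,0.03,0,0.01,0.0009,0,0.034,0]'

```text
time: 6.75
position: [0.5558, -0.1678, 0.0419]
tool_rot: [0.191, 0.982, -0.001, 0.002]
ft_force: [-1.6, -2.4, 4.1]
grip_width: 0.0147
```

Emit:
send_rows --steps '[0.01,0,0,0.003,0,0.01,0,0,0.006,0]'

```text
time: 7.0
position: [0.5561, -0.1682, 0.0357]
tool_rot: [0.192, 0.981, -0.001, 0.002]
ft_force: [-0.4, -3.1, -1.1]
grip_width: 0.0149
```

Emit:
send_rows --steps '[0.01,0,0,0.003,0,0.01,0,0,0.006,0]'

```text
time: 7.25
position: [0.556, -0.1679, 0.0293]
tool_rot: [0.192, 0.981, -0.001, 0.002]
ft_force: [0.1, 0.7, 0.4]
grip_width: 0.0149
```

Emit:
send_rows --steps '[0.01,0,0,0.0015,0,0.01,0,0,0.0025,0]'

```text
time: 7.5
position: [0.5561, -0.1678, 0.0286]
tool_rot: [0.192, 0.981, -0.001, 0.002]
ft_force: [-3.8, 0.3, 17.2]
grip_width: 0.0146
```

```bash
python3 -c "
from h import *
shot('side','s5');shot('wrist','w5');go([556,-167.2,28],67.9)
cv2.imwrite('pics/s5c.png',cv2.resize(load('s5')['color'][130:220,220:340,::-1],None,fx=6,fy=6,interpolation=cv2.INTER_CUBIC))"
```

```text
t 7.6 pos [ 556.1 -167.8   28.7] tooly 67.92 tilt 0.28 F [-3.  -0.1 12.4] w 14.9
shift mm [0.3 0.5 0.6] n rows>= 0.013945281980604872
turn 0.0003
```

View pics/s5c.png

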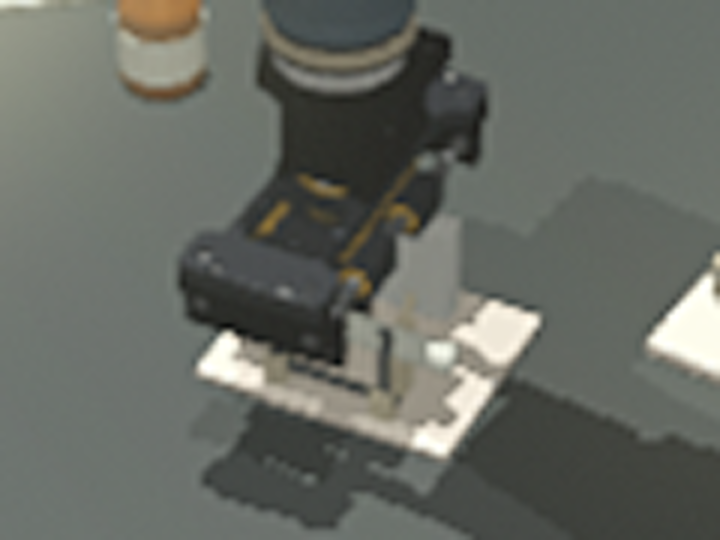

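View pics/w5.png

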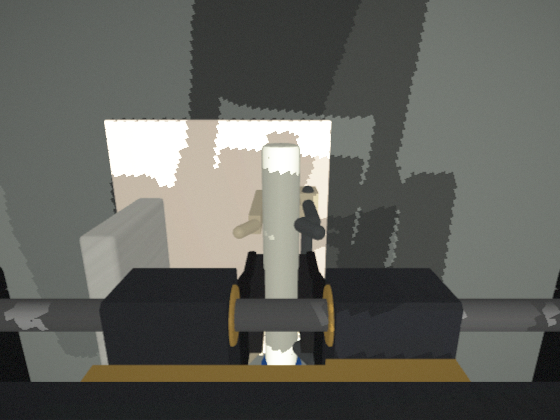

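Emit:
send_rows --steps '[0.04,0,0,0,0,0.04,0,0,0,0,0.04,0,0,0,0,0.04,0,0,-0.02,0,0.04,0,0,-0.06,0,0.04,0,0,-0.1,0,0.04,0,0,-0.135,0,0.04,0,0,-0.14,0]'

```text
time: 8.6
position: [0.557, -0.168, 0.1709]
tool_rot: [0.191, 0.981, -0.001, 0.005]
ft_force: [0.4, 0.7, -0.1]
grip_width: 0.0399
```

```bash
python3 -c "
from h import *
go([600,-185,170],68)"
```

```text
t 8.6 pos [ 557.  -168.   170.9] tooly 67.93 tilt 0.58 F [ 0.4  0.7 -0.1] w 39.9
shift mm [-46.2   0.4   1.4] n rows>= 0.7395846214738059
turn -0.0013
```

Emit:
send_rows --steps '[0.05,-0.023,-0.01,0,0,0.05,-0.046,-0.02,0,0,0.05,-0.046,-0.02,0,0,0.05,-0.046,-0.02,0,0]'

```text
time: 9.1
position: [0.5906, -0.2028, 0.1698]
tool_rot: [0.191, 0.981, -0.001, 0.003]
ft_force: [-0.2, -0.4, -0.2]
grip_width: 0.0497
```

```bash
python3 -c "
from car import *
shot('wrist','w6');shot('side','s6');go([528.5,-230.2,27.5],67.9)
meas('w6',100,380,10,245)
c=load('w6')
cv2.imwrite('pics/w6c.png',cv2.resize(c['color'][30:240,160:380,::-1],None,fx=2.7,fy=2.7,interpolation=cv2.INTER_CUBIC))
cv2.imwrite('pics/s6c.png',cv2.resize(load('s6')['color'][130:220,220:340,::-1],None,fx=6,fy=6,interpolation=cv2.INTER_CUBIC))"
```

```text
t 9.2 pos [ 590.8 -202.7  170.5] tooly 67.95 tilt 0.41 F [-0.4  0.9  0.2] w 50.1
shift mm [ 48.5 -48.8 142.6] n rows>= 2.5337064452736473
turn 0.0008
plate ((542.8359375, -195.72962951660156), (115.13327026367188, 140.19503784179688), 67.92240905761719) 6.220846754135756
z60-72 [182  95   9   7  48] ((521.5667114257812, -168.9147186279297), (5.860764503479004, 4.215240001678467), 67.95738983154297) 63.013431500368476
z60-72 [221  94  10   9  69] ((532.4194946289062, -142.23480224609375), (6.46587610244751, 5.6239094734191895), 67.87710571289062) 62.966319259106896
z60-72 [ 102   98   24   81 1578] ((528.4739990234375, -230.39320373535156), (14.409318923950195, 59.20992660522461), 67.66665649414062) 66.03072260379832
z60-72 [182 175   8   7  41] ((576.5944213867188, -191.5444793701172), (4.776974678039551, 5.409394264221191), 3.9038848876953125) 62.360611654311505
z60-72 [217 174  11   8  59] ((587.4208984375, -164.74322509765625), (6.709560394287109, 5.618990421295166), 34.49531936645508) 62.887227444879066
z30-60 [ 186   53   39  161 3595] ((555.1131591796875, -165.94204711914062), (30.9951229095459, 123.80512237548828), 68.74240112304688) 51.05968886634271
z30-60 [120  98  11  78 428] ((530.9089965820312, -224.03488159179688), (1.4193495512008667, 58.789405822753906), 68.46350860595703) 46.28038555154482
```

View pics/w6c.png

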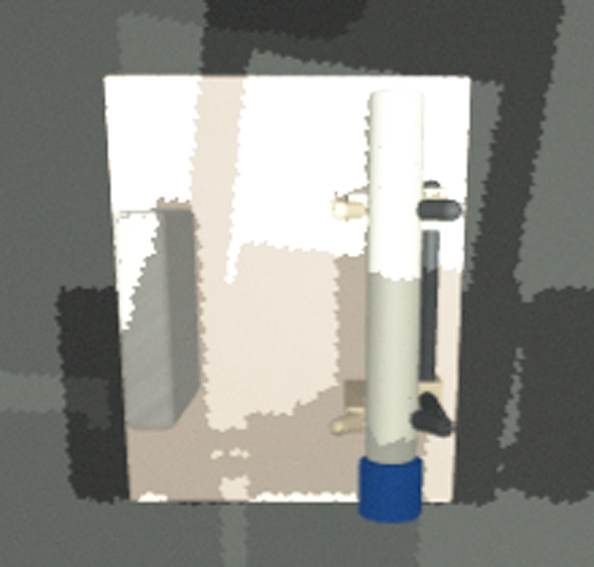

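View pics/s6c.png

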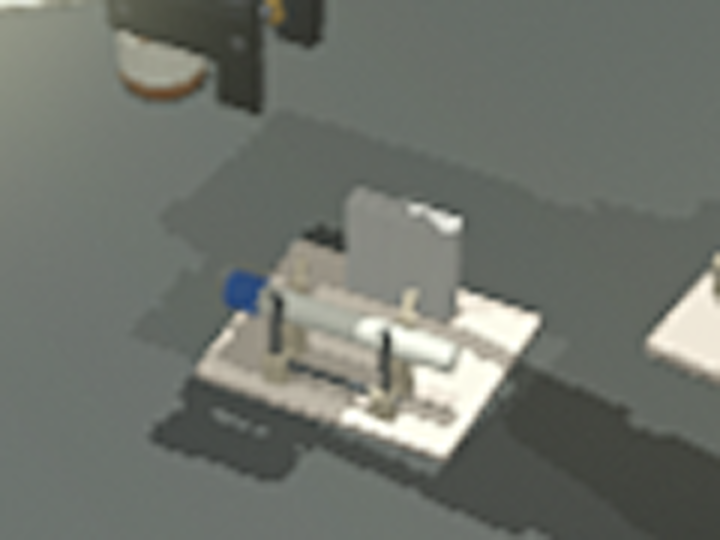

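```bash
python3 - <<'E'
from h import *
c=load('w6');P=pts(c)*1000
a=np.radians(-22.1);d=np.array([np.cos(a),np.sin(a)]);n=np.array([-d[1],d[0]])
q=P.reshape(-1,3);q=q[(q[:,2]>30)&(q[:,2]<58)]
r=q[:,:2]-np.array([542.8,-195.8]); s=r@d; t=r@n-2.5
m=(abs(t-30)<9)&(abs(s)<64)
for lo in range(-64,64,12):
    k=m&(s>=lo)&(s<lo+12)
    if k.sum()>5: print(lo,k.sum(),'ztop',np.percentile(q[k][:,2],[50,97]).round(1),'t',t[k].min().round(1),t[k].max().round(1))
print(s[m].min(),s[m].max())
go([528.5,-230.4,27.5],67.9)
E
```

```text
-64 288 ztop [50.7 52.8] t 22.0 37.2
-52 354 ztop [50.9 52.9] t 22.1 37.7
-40 368 ztop [51.2 56.2] t 21.3 38.9
-28 323 ztop [50.8 53.1] t 22.0 38.8
-16 325 ztop [50.9 53.1] t 21.9 37.8
-4 301 ztop [50.8 52.9] t 21.9 37.2
8 301 ztop [50.8 52.9] t 22.1 37.7
20 320 ztop [51.  55.6] t 21.2 38.9
32 260 ztop [50.9 52.9] t 22.3 38.0
44 324 ztop [52.7 54.9] t 21.5 38.9
56 139 ztop [52.7 54.7] t 21.6 38.5
-61.69821334941767 62.14389151545474
t 9.2 pos [ 590.8 -202.7  170.5] tooly 67.95 tilt 0.41 F [-0.4  0.9  0.2] w 50.1
shift mm [ 48.4 -49.  142.6] n rows>= 2.534263787180252
turn 0.0008
```

Emit:
send_rows --steps '[0.05,0.02,-0.02,0,0,0.05,0.0484,-0.049,0.02,0,0.05,0.0484,-0.049,0.06,0,0.05,0.0484,-0.049,0.1,0,0.05,0.0484,-0.049,0.13,0,0.05,0.0484,-0.049,0.1425,0,0.05,0.0484,-0.049,0.1425,0]' --force 50

```text
time: 10.07
position: [0.5281, -0.2298, 0.0272]
tool_rot: [0.191, 0.982, -0.001, 0.003]
ft_force: [-0.1, 0.2, -0.2]
grip_width: 0.0498
```

```bash
python3 -c "
from h import *
go([528.5,-230.4,27.5],67.9)
print(R.from_quat(robot.get_obs()['tool_rot']).as_matrix().round(4))"
```

```text
t 10.075 pos [ 528.1 -229.8   27.2] tooly 67.96 tilt 0.32 F [-0.1  0.2 -0.2] w 49.8
shift mm [-0.6 -0.4 -0.3] n rows>= 0.012490473996305896
turn 0.0011
[[-0.9269  0.3752  0.0053]
 [ 0.3752  0.927  -0.0021]
 [-0.0057 -0.     -1.    ]]
```

Close on the fin and lift a little.

Emit:
send_rows --steps '[0.005,-0.0005,-0.0004,0,0,0.005,-0.0005,-0.0004,0,0,0.005,-0.0005,-0.0004,0,0,0.005,-0.0005,-0.0004,0,0,0.005,-0.0005,-0.0004,0,0]'

```text
time: 10.7
position: [0.5285, -0.2309, 0.0276]
tool_rot: [0.191, 0.982, -0.001, 0.003]
ft_force: [0.2, -1.1, 2.8]
grip_width: 0.0137
```

Emit:
send_rows --steps '[0.005,0,0,-0.005,0,0.005,0,0,-0.015,0,0.005,0,0,-0.03,0,0.005,0,0,-0.04,0,0.005,0,0,-0.04,0]'

```text
time: 11.32
position: [0.5291, -0.2312, 0.069]
tool_rot: [0.191, 0.982, -0.001, 0.004]
ft_force: [-0.2, -0.8, -4.8]
grip_width: 0.0139
```

```bash
python3 -c "
from h import *
shot('side','s7')
cv2.imwrite('pics/s7c.png',cv2.resize(load('s7')['color'][120:220,220:340,::-1],None,fx=5.5,fy=5.5,interpolation=cv2.INTER_CUBIC))
shot('wrist','w7')
go([528.5,-230.4,67.5],67.9)
print(R.from_quat(robot.get_obs()['tool_rot']).as_matrix().round(4),robot.get_obs()['moment'])"
```

```text
t 11.425 pos [ 528.2 -230.7   67.8] tooly 67.98 tilt 0.38 F [ 0.1 -0.1 -5.8] w 13.4
shift mm [-0.2  0.4  0.3] n rows>= 0.00858670986228546
turn 0.0013
[[-9.27e-01  3.75e-01  5.80e-03]
 [ 3.75e-01  9.27e-01 -3.10e-03]
 [-6.50e-03 -7.00e-04 -1.00e+00]] [-0.06466206  0.03359033  0.02614701]
```

View pics/s7c.png

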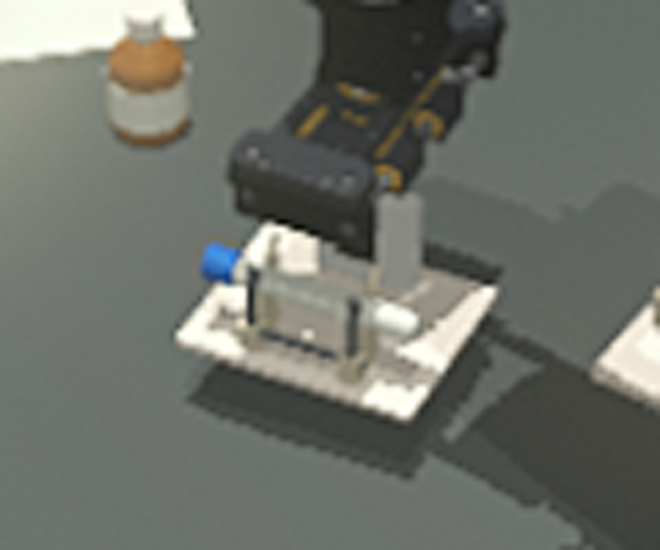

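View pics/w7.png

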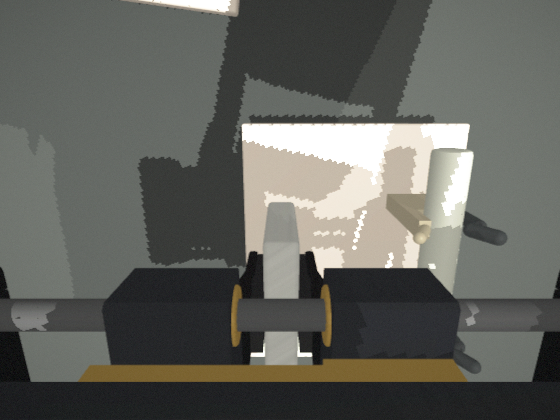

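```bash
python3 - <<'E'
from h import *
c=load('w7');P=pts(c)*1000;im=c['color'].astype(int)
m=(im.min(2)>105)&(P[:,:,2]>38)&(P[:,:,2]<56);m[:120]=0;m[245:]=0;m[:,:235]=0;m[:,480:]=0
q=P[m];A=np.c_[q[:,:2]-q[:,:2].mean(0),np.ones(len(q))]
for _ in range(4):
    s=np.linalg.lstsq(A,q[:,2],rcond=None)[0];e=abs(q[:,2]-A@s)<1.5;A=A[e];q=q[e]
print(s,len(q),'slopes deg along tool x,y',np.degrees([s[:2]@[-.927,.375],s[:2]@[.375,.927]]))
go([518.7,150.7,159],84.3)
E
```

```text
[ 1.56298886e-03 -1.78532791e-03  4.68141627e+01] 19992 slopes deg along tool x,y [-0.12137473 -0.06124221]
t 11.425 pos [ 528.2 -230.7   67.8] tooly 67.98 tilt 0.38 F [ 0.1 -0.1 -5.8] w 13.4
shift mm [151.2 349.9 -92.4] n rows>= 6.2760434326516865
turn -0.2849
```

Emit:
send_rows --steps '[0.005,0,0.005,-0.02,0,0.005,0.008,0.025,-0.055,0,0.005,0.025,0.06,-0.085,-0.04,0.005,0.042,0.1,-0.0925,-0.08,0.005,0.06,0.14,-0.0925,-0.13,0.005,0.078,0.18,-0.0925,-0.18,0.005,0.095,0.22,-0.0925,-0.23,0.005,0.112,0.26,-0.0925,-0.285]'

```text
time: 12.42
position: [0.5206, 0.054, 0.1589]
tool_rot: [0.049, 0.999, -0.001, 0.002]
ft_force: [1.0, -0.6, -4.6]
grip_width: 0.0136
```

```bash
python3 - <<'E'
from h import *
go([518.7,150.7,159],84.3)
E
```

```text
t 12.425 pos [520.6  54.  158.9] tooly 84.39 tilt 0.31 F [ 1.  -0.6 -4.6] w 13.6
shift mm [11.3 96.  -0.4] n rows>= 1.5468004017622716
turn 0.0017
```

Emit:
send_rows --steps '[0.005,0.003,0.03,0,0.001,0.005,0.006,0.055,0,0.001,0.005,0.009,0.075,0,0.001,0.005,0.0113,0.09,0,0.0015,0.005,0.0113,0.096,0,0.0015,0.005,0.0113,0.096,0,0.0015]'

```text
time: 13.18
position: [0.5187, 0.1506, 0.1585]
tool_rot: [0.049, 0.999, -0.002, 0.002]
ft_force: [-0.5, -0.6, -5.2]
grip_width: 0.0136
```

```bash
python3 - <<'E'
from h import *
for n in ['side','top','wrist']: shot(n,n+'8')
go([518.7,150.7,159],84.3)
a=cv2.resize(load('side8')['color'][180:400,190:340,::-1],None,fx=2.7,fy=2.7,interpolation=cv2.INTER_CUBIC)
b=cv2.resize(load('top8')['color'][140:290,100:280,::-1],None,fx=2.2,fy=2.2,interpolation=cv2.INTER_CUBIC)
b=cv2.copyMakeBorder(b,0,a.shape[0]-b.shape[0],0,0,cv2.BORDER_CONSTANT)
cv2.imwrite('pics/c8.png',np.hstack([a,b]))
E
```

```text
t 13.325 pos [518.8 150.  158.6] tooly 84.27 tilt 0.32 F [ 0.2  0.5 -5.7] w 13.7
shift mm [ 0.2  0.7 -0.4] n rows>= 0.013029687052403484
turn -0.0005
```

View pics/c8.png

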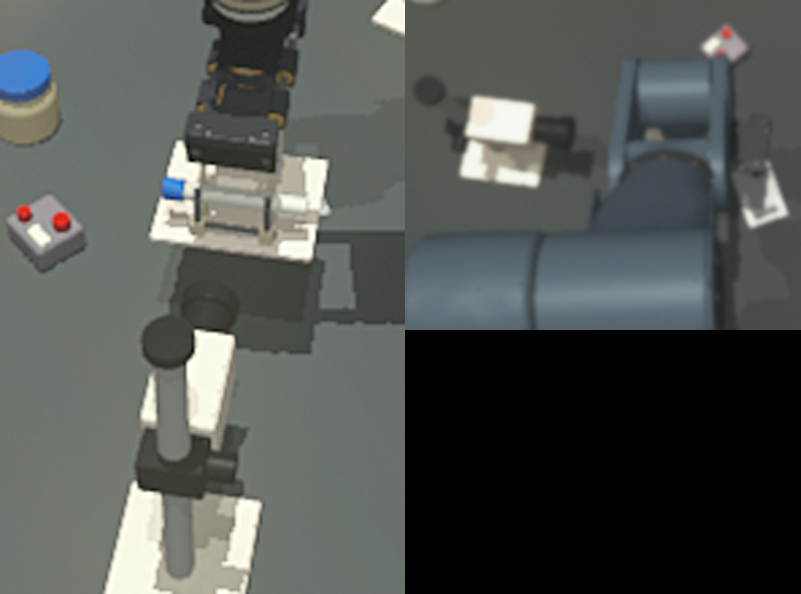

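View pics/wrist8.png

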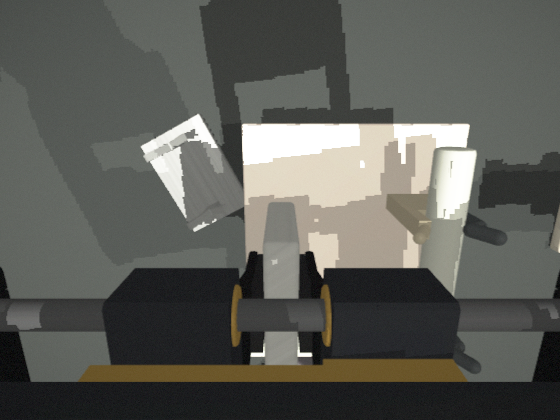

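```bash
cat > fin.py <<'E'
from h import *
from scipy.optimize import least_squares
def final(st,wt):
    a=np.radians(84.3);f=-np.array([np.cos(a),np.sin(a)]);l=np.array([-f[1],f[0]])
    c=load(st);P=pts(c)*1000;im=c['color'].astype(int)
    def st_(p): return p[:,:2]@f,p[:,:2]@l,p[:,2]
    # ring, whole dark barrel
    S=P[270:345,240:300].reshape(-1,3);C=im[270:345,240:300].reshape(-1,3)
    k=(C.max(1)<75)&(S[:,2]>140)&(S[:,2]<215);s,t,z=st_(S[k]);m=(s>-400)&(s<-376)
    r=least_squares(lambda v:np.hypot(t[m]-v[0],z[m]-v[1])-23,[500,176],loss='soft_l1');print('ring t,z',r.x.round(1),m.sum(),'face s',np.percentile(s[m],[98,100]).round(1))
    # tube
    S=P[235:275,245:315].reshape(-1,3);C=im[235:275,245:315].reshape(-1,3)
    s,t,z=st_(S);k=(z>165)&(z<190)&(abs(s+271)<12)
    print('tube t range',np.percentile(t[k],[0.5,99.5]).round(1),'mid',np.percentile(t[k],[.5,99.5]).mean().round(1))
    blue=(C[:,2]>110)&(C[:,0]<90)&k; body=k&~blue&(C.min(1)>110)
    print('cap t',t[blue].min().round(1),t[blue].max().round(1))
    for R0,mm,nm in[(8,body,'body')]:
        for ce in [(455,475),(478,522),(535,560)]:
            n=mm&(t>ce[0])&(t<ce[1])
            if n.sum()<15: continue
            r=least_squares(lambda v:np.hypot(s[n]-v[0],z[n]-v[1])-R0,[-272,175],loss='soft_l1');print(nm,ce,'s,z',r.x.round(1),n.sum(),'rms',np.sqrt(np.mean(r.fun**2)).round(2),'ztop',np.percentile(z[n],97).round(1))
    # plate
    S=P[228:280,240:318].reshape(-1,3);C=im[228:280,240:318].reshape(-1,3);k=(C.min(1)>140)&(S[:,2]>130)&(S[:,2]<146)
    q=S[k];A=np.c_[q[:,:2]@f,q[:,:2]@l,np.ones(len(q))]
    for _ in range(5):
        b=np.linalg.lstsq(A,q[:,2],rcond=None)[0];e=abs(q[:,2]-A@b)<2;A=A[e];q=q[e]
    print('plate slopes deg (f,l)',np.degrees(b[:2]).round(2),q[:,2].mean().round(1),len(q),rect(q[:,:2]/1000))
    # wrist plate and tube
    c=load(wt);P=pts(c)*1000;im=c['color'].astype(int)
    m=(im.min(2)>105)&(P[:,:,2]>128)&(P[:,:,2]<146);m[245:]=0;q=P[m];A=np.c_[q[:,:2]@f,q[:,:2]@l,np.ones(len(q))]
    for _ in range(4):
        b=np.linalg.lstsq(A,q[:,2],rcond=None)[0];e=abs(q[:,2]-A@b)<1.5;A=A[e];q=q[e]
    print('wrist plate slopes',np.degrees(b[:2]).round(2),q[:,2].mean().round(1))
    S=P[145:250,415:480].reshape(-1,3);S=S[(S[:,2]>170)&(S[:,2]<190)];s,t,z=st_(S)
    print('wrist tube end t',np.percentile(t,[0,1]).round(1),'s mid',[((s[(t>u)&(t<u+6)].min()+s[(t>u)&(t<u+6)].max())/2).round(1) for u in (442,450,458) if ((t>u)&(t<u+6)).sum()>5],'ztop',np.percentile(z,95).round(1))
E
python3 -c "
from fin import *
final('side8','wrist8')"
```

```text
ring t,z [499.8 174.1] 175 face s [-382.8 -382. ]
tube t range [438.2 561.4] mid 499.8
cap t 545.1 561.8
body (455, 475) s,z [-272.   175.7] 58 rms 2.7 ztop 186.9
body (478, 522) s,z [-273.1  174.6] 130 rms 1.96 ztop 185.5
body (535, 560) s,z [-272.8  175.9] 38 rms 2.27 ztop 186.1
plate slopes deg (f,l) [0.34 0.07] 136.9 648 ((521.600341796875, 190.375244140625), (118.07437133789062, 139.58872985839844), 84.35820007324219)
wrist plate slopes [ 0.19 -0.1 ] 137.1
wrist tube end t [439.2 439.4] s mid [np.float64(-272.3), np.float64(-272.3), np.float64(-272.2)] ztop 184.7
```

```bash
python3 - <<'E'
from h import *
o=robot.get_obs();print(o['time'],o['joint_velocities'].round(4),o['position'].round(4),o['ft_force'].round(1),o['grip_width'])
A=load('side0');B=load('side8')
# bystanders: jar, counter, reagent crops diff
for n,(x0,y0,x1,y1) in dict(jar=(180,195,215,235),counter=(190,250,224,280)).items():
    print(n,np.abs(A['color'][y0:y1,x0:x1].astype(int)-B['color'][y0:y1,x0:x1]).mean())
for X in(A,B):
    P=pts(X)*1000;c=X['color'].astype(int)
    for n,m in dict(jar=(c[:,:,2]>150)&(c[:,:,0]<70)&(np.arange(420)[:,None]<235)&(np.arange(560)[None]<220)&(np.arange(560)[None]>180),amber=(c[:,:,0]>120)&(c[:,:,2]<60)&(np.arange(420)[:,None]<150)&(np.arange(560)[None]<265)&(np.arange(560)[None]>235)).items(): print(n,m.sum(),P[m].mean(0).round(1))
print(hand_in())
print(robot.get_obs()['time'])
E
```

```text
13.325 [-0.0017 -0.002  -0.0002  0.003   0.0007  0.0004] [0.5188 0.15   0.1586] [ 0.2  0.5 -5.7] 0.013689531276289985
jar 8.857142857142858
counter 9.43202614379085
jar 258 [765.1 -15.8  75.6]
amber 11 [ 657.6 -409.1   58.1]
jar 136 [752.8  -4.1  82.9]
amber 1 [ 654.6 -407.2   50.9]
the job is handed in; nothing more can be done
None
the job is handed in; nothing more can be done
```

```bash
python3 - <<'E'
from h import *
A=load('side0')['color'];B=load('side8')['color']
f=lambda X:cv2.resize(X[100:285,175:275,::-1],None,fx=3.2,fy=3.2,interpolation=cv2.INTER_CUBIC)
cv2.imwrite('pics/cmp.png',np.hstack([f(A),f(B)]))
E
```

```text
(no output)
```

View pics/cmp.png

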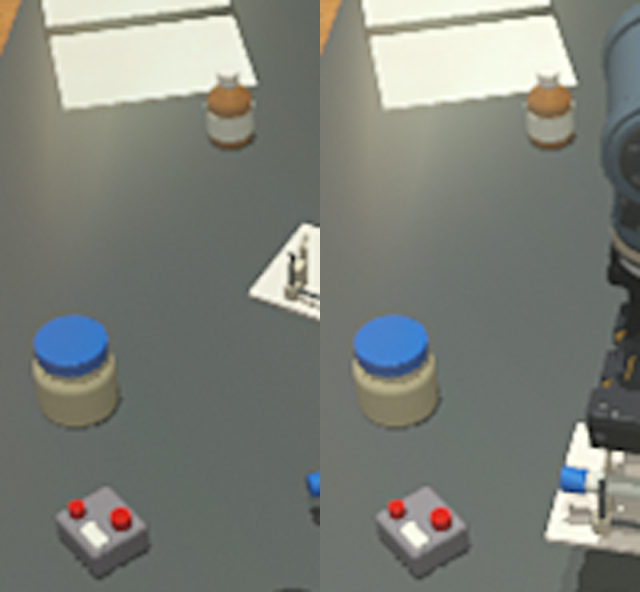

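I pushed the tube into the smaller carrier's clip, lifted the carrier by its fin, and handed the job in at 13.3 s with the arm still holding it in front of the lens.

- **Seating:** The push stopped on a firm 17 N contact at the expected depth. A wrist picture then showed the tube level, centred to 0.2 mm, and the jaw tips 28.8 mm from the prongs (29.1 mm empty), so the jaw had closed. The carrier was lifted only after that.
- **Position:** The tube's middle measured about 109.3 mm from the lens face. Sideways and height agreed with the lens to roughly 1 mm, though the lens height itself read 174 to 177 mm depending on camera and method.
- **Orientation:** The plate's slope was 0.1 to 0.3° and its yaw was within about 0.1° of the camera's.
- **Holding:** Joint speeds were near zero, and the wrist force of 5.7 N was mostly the carried weight.
- **Bystanders:** My automatic colour comparison of the jar and small bottle disagreed between the first and last pictures, probably because of changed lighting. I saw this only as I handed in. Comparing the same two pictures by eye afterwards shows the jar, counter and bottle standing where they were.

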